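Open the line-amplifier pod whose thread hand is unknown

ROBOT

A 6-joint arm with a two-finger parallel gripper is mounted at the origin on a cart in front of the work surface, level with it; the furniture and walls round the work are solid. World frame = base frame: x ahead of the robot, y to its left, z up, the work surface at z = 0. Lengths are in m, angles in rad, forces in N, time in s.
With the tool pointing down it reaches from about 0.3 to 0.875 m from the base axis. Payload 6.4 kg.
Tool frame: the origin (TCP) lies between the finger pads; the fingertips stand 25 mm ahead of it and the grasp point (between the pads) lies 6 mm ahead of it; z points along the fingers, y is the line along which they close (so a half turn about z gives the same grasp; the last joint's range is limited). The gripper opens to 88 mm and grips with 3 to 60 N. Pads are 18 mm wide; open, the fingers measure 123 mm over their backs; the gripper's body (75 mm by 187 mm) begins 45 mm behind the grasp point.
Start: joints at [0.945, 0.181, 1.607, -0, 1.354, -0.206], TCP at [0.234, 0.525, 0.264] pointing down, gripper open.
Joint ranges: [-2.99, 2.99], [-0.89, 2.07], [0.3, 2.58], [-1.14, 4.28], [0, 2.63], [-3.12, 3.12]. Speed limits (rad/s): [2.57, 2.57, 3.01, 3.14, 3.14, 3.14].

INTERFACE

Orientations are given as a 3x3 rotation matrix whose columns are the frame's x, y, z axes.
In Python, from plant import env gives the robot as it stands.
- The arm moves only by the tool send_path, called by a JSON object that holds its "op" and its "data". Schema: {"type":"object","properties":{"ticks":{"type":"array","items":{"type":"array","items":{"type":"number"},"minItems":7,"maxItems":7},"minItems":1,"maxItems":8},"only":{"type":"string"},"quiet":{"type":"boolean"},"lines":{"type":"string"}},"required":["ticks"],"additionalProperties":false}. ticks is a list of rows, 1 to 8 of them, each of 7 numbers: the finger opening in m, then dx, dy, dz in shares of the most that a row can go, 1 being 50 mm, then a rotation vector rx, ry, rz in parts of the range, where 1.0 means 4 rad; each row shifts and turns the commanded pose from where the row before left it, along the tool's axes as they then stand; what a row does not reach is not made up. A row lasts 1/10 s, in which the tool goes at most 0.05 m and 0.15 rad, less where a joint would pass 70% of its speed; a pose out of reach is approached as far as the arm can. The fingers move at their own pace and stop on an object; the grip force is fixed at half the most. Time passes only in rows, so rows that do not move let the fingers close. The tool returns the time, the measured TCP pose, the force, the opening and the grip force at its end. only (a regular expression) keeps the lines of the reply that match it, lines (a string "A,B") keeps lines A to B, and quiet returns only ok. Input that does not fit is refused with a message, and nothing moves.
- env.read_state(): the state, without advancing time (a new reading comes with each control period).
- env.grab_frame(name): name is "scene" or "top"; returns a dict with "image" (384x512x3 uint8, red, green, blue), "fx", "fy", "cx", "cy" (pixels), "dist_coeffs" ([k1, k2, p1, p2, k3] as OpenCV has them; the pictures are not rectified), "eye" and "rotation" of the camera in the world. Camera axes: x right, y up, looking along -z (the intrinsics and any distortion apply to the point x, -y, -z); pixel columns grow to the right and rows downward; lengths in m; the calibration is good to about 2 mm. A picture is of the moment at which its call begins. There is no depth.
- env.hand_in(): hands the job in; it is judged then, once.
The state is a dict: "clock": time; "joint_pos": joint angles; "joint_velocities": joint speeds; "joint_torque": joint torques, N m; "tcp_pos": TCP position; "tcp_rot": TCP orientation; "ft_force": force on the tool from outside, world axes, zero at the start; "moment": the same for the moment, N m; "grip_width": finger opening in m; "finger_force": force on a finger pad.
Only numpy, scipy, OpenCV 4.12 (cv2) and the standard library are available. Lean on these libraries where they do the work, as an engineer would, in place of code of your own. Each camera call takes 0.05 s, during which the arm holds its last target. There are 200 camera calls.

TASK

Take the grey pod that stands on the green mat and set it upright, fully home, in the square cup of the yellow raised stand, and let go of it. Then unscrew its orange cap: nobody knows whether the thread is right- or left-handed, so feel which way it gives. Lift the cap straight off and finish while still holding it level in the gripper, about 10 cm straight above where it sat, with the pod left home in the stand; leave the capped pod on the blue mat, the torch and the black tape roll where they are.

Things in the scene. Friction and masses are not known exactly. Their poses are not given: they have to be found in the camera images.
- mat_green: Green mat 100 x 100 mm, 3 mm thick, fixed. The pod standing at its middle is the one to open. Origin: centre of the underside.
- mat_blue: Blue mat, same size, fixed. The pod standing on it stays there, capped. Origin: centre of the underside.
- pod_a: Line-amplifier pod: grey square metal block 54 x 54 mm, 60 mm high, about 0.3 to 0.6 kg, with a round threaded neck (radius 20 mm, 19 mm high) on top, hidden under its cap; 98 mm high with the cap. The two pods look alike. Origin: centre of the underside; x and y normal to the side faces, z up.
- pod_b: Line-amplifier pod: grey square metal block 54 x 54 mm, 60 mm high, about 0.3 to 0.6 kg, with a round threaded neck (radius 20 mm, 19 mm high) on top, hidden under its cap; 98 mm high with the cap. The two pods look alike. Origin: centre of the underside; x and y normal to the side faces, z up.
- cap_a: Orange round screw cap of pod_a, diameter 50 mm, 23 mm high, 0.06 kg, with a black grip bar across its top. Origin: centre of the skirt's lower rim; z up, x along the bar. Screwed down, the origin is 60 mm above the pod's origin and cap x is along pod x. Untouched, it stays where it is left.
- cap_b: Orange round screw cap of pod_b, diameter 50 mm, 23 mm high, 0.06 kg, with a black grip bar across its top. Origin: centre of the skirt's lower rim; z up, x along the bar. Screwed down, the origin is 60 mm above the pod's origin and cap x is along pod x. Untouched, it stays where it is left.
- bar_a (a point): Centre of the top of the grip bar of cap_a, 38 mm above the cap's origin. The bar is 44 mm long (cap x), 14 mm wide (cap y), 15 mm high, and stands on the cap's flat top.
- bar_b (a point): Centre of the top of the grip bar of cap_b, 38 mm above the cap's origin. The bar is 44 mm long (cap x), 14 mm wide (cap y), 15 mm high, and stands on the cap's flat top.
- neck_a (a point): Foot of the neck of pod_a (60 mm above its origin, pod axes). Coarse thread, right- or left-handed, unmarked, 2 mm axial play. Turned the loosening way from closed, the cap rises about 5 mm per rad and is free to lift from 1.15 to 1.6 rad (aim for 1.35; end stop beyond). Turned the tightening way it meets a hard stop within about 0.1 rad.
- neck_b (a point): Foot of the neck of pod_b (60 mm above its origin, pod axes). Coarse thread, right- or left-handed, unmarked, 2 mm axial play. Turned the loosening way from closed, the cap rises about 5 mm per rad and is free to lift from 1.15 to 1.6 rad (aim for 1.35; end stop beyond). Turned the tightening way it meets a hard stop within about 0.1 rad.
- stand: Fixed stand: base plate 100 x 100 x 8 mm, dark column, and on top a yellow square cup, open above; its rim is 68 mm above the table. Origin: centre of the underside; x and y normal to the cup's walls.
- stand_floor (a point): Centre of the cup's inner floor, 50 mm above the table; a seated pod's origin lies here. Inside the cup is 58 x 58 mm (2 mm spare on each side of a pod), 18 mm deep, walls 5 mm; it keeps a pod from turning but for about 0.08 rad of play. Axes as the stand's.
- torch: Black hand torch 119 mm long lying on the table; bystander.
- tape_black: Roll of black tape, diameter 62 mm, 19 mm high; bystander.

How it is judged:
On the way, in this order (a step that is already met when the one before it is completed fails the run):
1. the pod from the green mat is home in the stand's cup, still capped, and let go (((horizontal distance between pod_a and stand_floor below 0.006 m and z of pod_a in the frame of stand_floor between -0.004 and 0.004 m and angle between pod_a's own z axis and vertical below 0.08 rad and z of cap_a in the frame of pod_a below 0.07 m and horizontal distance between cap_a and pod_a below 0.008 m and contact force between each of pod_a, cap_a and the fingers below 0.01 N) or (horizontal distance between pod_b and stand_floor below 0.006 m and z of pod_b in the frame of stand_floor between -0.004 and 0.004 m and angle between pod_b's own z axis and vertical below 0.08 rad and z of cap_b in the frame of pod_b below 0.07 m and horizontal distance between cap_b and pod_b below 0.008 m and contact force between each of pod_b, cap_b and the fingers below 0.01 N))), for 0.2 s.
2. the cap is off its neck while the pod stays home in the stand (((horizontal distance between pod_a and stand_floor below 0.006 m and z of pod_a in the frame of stand_floor between -0.004 and 0.004 m and angle between pod_a's own z axis and vertical below 0.08 rad and z of cap_a in the frame of pod_a above 0.085 m) or (horizontal distance between pod_b and stand_floor below 0.006 m and z of pod_b in the frame of stand_floor between -0.004 and 0.004 m and angle between pod_b's own z axis and vertical below 0.08 rad and z of cap_b in the frame of pod_b above 0.085 m))), for 0.1 s.
At the end, for the whole second after the job is handed in: Green-mat pod home in the cup (6 mm sideways, 4 mm in height, 0.08 rad), untouched; its cap gripped (over 1 N), still, touching nothing else, level within 0.3 rad, 5 to 18 cm above its closed place, within 5 cm sideways; other pod capped within 3 cm of the blue mat's middle (((horizontal distance between pod_a and stand_floor below 0.006 m and z of pod_a in the frame of stand_floor between -0.004 and 0.004 m and angle between pod_a's own z axis and vertical below 0.08 rad and horizontal distance between pod_b and mat_blue below 0.03 m and height (world z) of pod_b below 0.008 m and angle between pod_b's own z axis and vertical below 0.1 rad and z of cap_b in the frame of pod_b below 0.07 m and horizontal distance between cap_b and pod_b below 0.008 m and z of cap_a in the frame of pod_a between 0.11 and 0.24 m and horizontal distance between cap_a and pod_a below 0.05 m and angle between cap_a's own z axis and vertical below 0.3 rad and contact force between cap_a and the fingers above 1 N and contact force between cap_a and pod_a below 0.01 N and contact force between cap_a and stand below 0.01 N and linear speed of cap_a below 0.03 m/s and contact force between pod_a and the fingers below 0.01 N) or (horizontal distance between pod_b and stand_floor below 0.006 m and z of pod_b in the frame of stand_floor between -0.004 and 0.004 m and angle between pod_b's own z axis and vertical below 0.08 rad and horizontal distance between pod_a and mat_blue below 0.03 m and height (world z) of pod_a below 0.008 m and angle between pod_a's own z axis and vertical below 0.1 rad and z of cap_a in the frame of pod_a below 0.07 m and horizontal distance between cap_a and pod_a below 0.008 m and z of cap_b in the frame of pod_b between 0.11 and 0.24 m and horizontal distance between cap_b and pod_b below 0.05 m and angle between cap_b's own z axis and vertical below 0.3 rad and contact force between cap_b and the fingers above 1 N and contact force between cap_b and pod_b below 0.01 N and contact force between cap_b and stand below 0.01 N and linear speed of cap_b below 0.03 m/s and contact force between pod_b and the fingers below 0.01 N))); the arm keeps its last pose, push and grip.
It fails at once if a bystander (torch, tape roll) was moved more than 2 cm (distance of any of torch, tape_black from where it was at the start of the episode above 0.02 m).
It fails at once if a pod was tipped over (angle between any of pod_a, pod_b's own z axis and vertical above 0.6 rad).
It also fails if it takes over 61 s, if anything falls off the work surface, if the arm or the gripper's body presses on something with over 40 N, if the wrist force passes 120 N, or if a joint passes its speed limit or range.

## Working session

There is one attempt and no reset: what is moved stays moved. The work goes in short steps, Python scripts to look and compute and a tool call to move; the robot and the scene stay as the last step left them, time stands still between calls to the robot, and variables do not carry over. Pictures are saved under pics/ and viewed, at most 10 in all, crops included, and the job is handed in when it is done.

```bash
mkdir -p pics; ls
```

Create h.py:
```python
from plant import env
import numpy as np, cv2
def shot(n,f):
    d=env.grab_frame(n); cv2.imwrite(f,d["image"][:,:,::-1]); 
    import pickle; pickle.dump(d,open(f+'.pkl','wb')); return d
def load(f):
    import pickle; return pickle.load(open(f+'.pkl','rb'))
def ray(d,u,v,z):
    K=np.array([[d["fx"],0,d["cx"]],[0,d["fy"],d["cy"]],[0,0,1.]])
    p=cv2.undistortPoints(np.array([[[u,v]]],float),K,np.array(d["dist_coeffs"],float))[0,0]
    r=np.array(d["rotation"])@np.array([p[0],-p[1],-1]); e=np.array(d["eye"])
    return e+r*(z-e[2])/r[2]
def proj(d,P):
    K=np.array([[d["fx"],0,d["cx"]],[0,d["fy"],d["cy"]],[0,0,1.]])
    c=(np.atleast_2d(P)-np.array(d["eye"]))@np.array(d["rotation"])*[1,-1,-1]
    return cv2.projectPoints(c,np.zeros(3),np.zeros(3),K,np.array(d["dist_coeffs"],float))[0][:,0]
```

Run:
```python
from h import *
for n in("top","scene"):
    d=shot(n,f"pics/{n}0.png"); print(n,d["eye"],d["rotation"],d["fx"],d["dist_coeffs"])
s=env.read_state();print(s["clock"],s["tcp_pos"],s["tcp_rot"],s["grip_width"])
```

```text
pics
plant.py
top [ 0.44583345 -0.00234435  1.40638664] [[ 0.00258322  0.99400915 -0.1092664 ]
 [-0.99996751  0.00173328 -0.00787283]
 [-0.00763627  0.10928319  0.99398132]] 368.17262788040176 [-0.07402007  0.          0.          0.          0.        ]
scene [-0.39413191 -0.41756488  0.85102148] [[ 0.37973486  0.54863292 -0.74485123]
 [-0.92495687  0.21123833 -0.31596386]
 [-0.01600704  0.80893775  0.58767634]] 469.5719403995299 [-0.02216347  0.          0.          0.          0.        ]
0.1 [0.23408907 0.52472293 0.26291806] [[-9.13170776e-01  4.07576209e-01 -8.76480055e-04]
 [ 4.07577048e-01  9.13169967e-01 -1.24977747e-03]
 [ 2.90995701e-04 -1.49849341e-03 -9.99998835e-01]] 0.08786820014225215
```

View pics/top0.png

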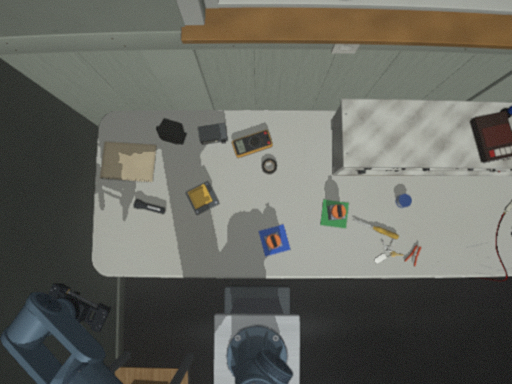

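View pics/scene0.png

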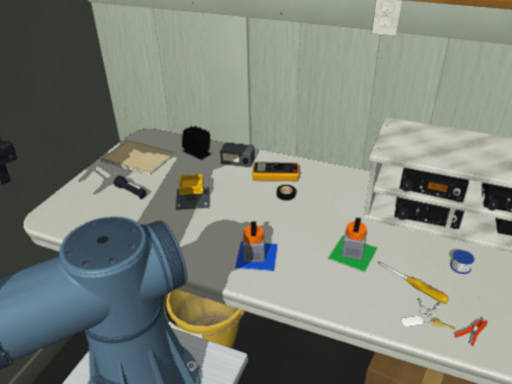

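The top view shows the green-mat pod at about (336,212), the blue-mat pod at (273,240), the stand at (201,197), the torch at (150,207) and the tape roll at (269,165). I'll enlarge the two places that matter.

Run:
```python
from h import *
def crop(f,u,v,w,h):
    return cv2.resize(cv2.imread(f)[v:v+h,u:u+w],None,fx=10,fy=10,interpolation=cv2.INTER_CUBIC)
a=crop("pics/top0.png",316,192,40,40);b=crop("pics/top0.png",181,177,40,40)
cv2.imwrite("pics/c1.png",np.hstack([a,b]))
a=crop("pics/scene0.png",328,214,40,60);b=crop("pics/scene0.png",173,160,40,60)
cv2.imwrite("pics/c2.png",np.hstack([a,b]))
```

```text
(no output)
```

View pics/c1.png

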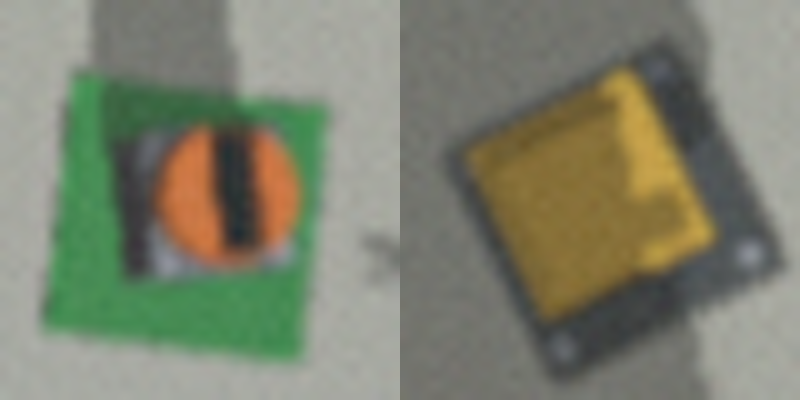

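View pics/c2.png

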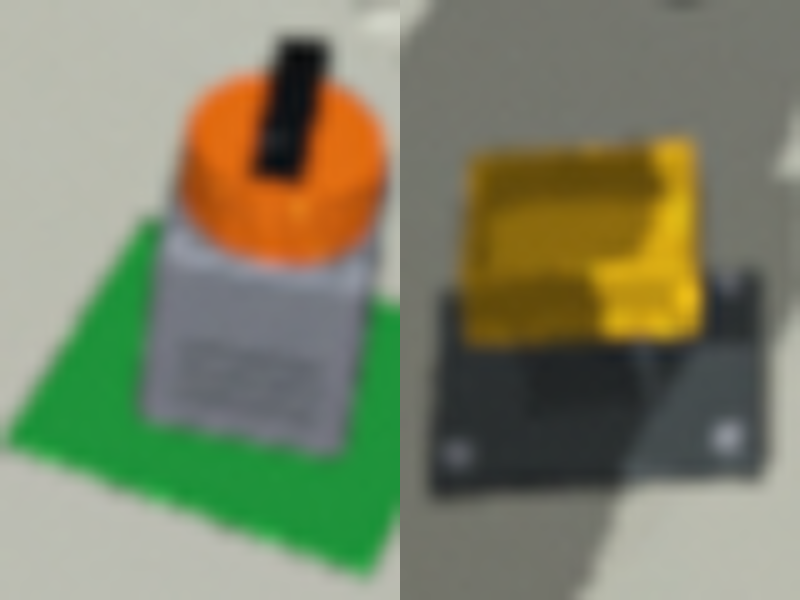

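Run:
```python
from h import *
t=load("pics/top0.png");s=load("pics/scene0.png")
def P(d,o,pts,z):
    return np.array([ray(d,o[0]+a-.5,o[1]+b-.5,z) for a,b in pts])
def rep(n,q):
    e=[np.linalg.norm(q[i]-q[(i+1)%4]) for i in range(4)] 
    a=[np.degrees(np.arctan2(*(q[(i+1)%4]-q[i])[[1,0]]))%90 for i in range(4)]
    print(n,q.mean(0)[:2].round(4),np.round(e,4),np.round(a,1))
rep("mat top",P(t,(316,192),[(7.4,7.2),(32.8,10.5),(30.4,36),(4.3,32.6)],.003))
rep("plate top",P(t,(181,177),[(26.5,4),(38.5,26.5),(16,38),(4.8,15.5)],.008))
rep("rim top",P(t,(181,177),[(23,6.7),(31.5,24),(14.5,32),(6.8,15.7)],.068))
print("cap",P(t,(316,192),[(22.8,19.5)],.086)); b=P(t,(316,192),[(22,12.3),(24.2,24.8)],.101); print("bar",b,b.mean(0),np.degrees(np.arctan2(*(b[1]-b[0])[[1,0]])))
print("scene mat",P(s,(328,214),[(15,21.8),(.5,44.2),(37,57.7)],.003))
b=P(s,(328,214),[(30.5,4.),(28,17.)],.101);print(b)
print("scene podbottom",P(s,(328,214),[(14.2,41.8),(34.5,45.5)],.003))
print("scene rim back",P(s,(173,160),[(7,15.2),(29.7,14)],.068), "plate front",P(s,(173,160),[(3.2,49),(36.5,47.6)],.004))
print("blue",ray(t,273,240,.09),"tape",ray(t,269,165,.02),"torch",ray(t,150,207,.02))
print("shelf front",ray(t,332,173,0),ray(t,343,100,.2))
```

```text
mat top [ 0.5318 -0.2956] [0.0985 0.0983 0.1005 0.0981] [82.7 83.3 82.6 82.1]
plate top [0.5903 0.2106] [0.0989 0.0962 0.0973 0.0942] [28.7 27.4 27.5 28.3]
rim top [0.5891 0.2108] [0.0716 0.0686 0.0669 0.068 ] [26.9 25.5 26.3 29.5]
cap [[ 0.53405937 -0.29302876  0.086     ]]
bar [[ 0.55876445 -0.28740113  0.101     ]
 [ 0.5141967  -0.29434336  0.101     ]] [ 0.53648057 -0.29087224  0.101     ] -171.14630346688458
scene mat [[ 0.58804814 -0.25496884  0.003     ]
 [ 0.48858855 -0.24141148  0.003     ]
 [ 0.47466778 -0.33898665  0.003     ]]
[[ 0.55563851 -0.29370745  0.101     ]
 [ 0.50344377 -0.29900471  0.101     ]]
scene podbottom [[ 0.5101392  -0.27211291  0.003     ]
 [ 0.51558044 -0.32398077  0.003     ]]
scene rim back [[0.60698436 0.25720585 0.068     ]
 [0.63744854 0.19585963 0.068     ]] plate front [[0.52643779 0.23206691 0.004     ]
 [0.56819491 0.14291951 0.004     ]]
blue [ 0.43029865 -0.05745156  0.09      ] tape [ 0.71425788 -0.04585917  0.02      ] torch [0.55210085 0.40696775 0.02      ]
shelf front [ 0.68727013 -0.29073283  0.        ] [ 0.90623972 -0.2939873   0.2       ]
```

The green mat (100 mm sides recovered) and the stand rim and base (68 and 98 mm) agree with their given sizes. The mat centre is about (0.532,-0.296), the pod about (0.535,-0.294) at yaw 7°, and the stand about (0.590,0.211) at yaw 27.5°. I'll squeeze the pod across two axes to centre it exactly. Next comes a helper that gives the move in tool axes.

Add to h.py:
```python
def to(x,y,z,yawdeg):
    s=env.read_state();R=np.array(s["tcp_rot"]);p=np.array(s["tcp_pos"])
    a=np.radians(yawdeg);c,n=np.cos(a),np.sin(a)
    T=np.array([[c,n,0],[n,-c,0],[0,0,-1]])
    from scipy.spatial.transform import Rotation as Q
    d=R.T@(np.array([x,y,z])-p); rv=Q.from_matrix(R.T@T).as_rotvec()
    print("t",round(s["clock"],2),"shift",d.round(4),"rot",rv.round(3),"d|n",round(np.linalg.norm(d)/.05,1),round(np.linalg.norm(rv)/.15,1),"q6",round(s["joint_pos"][5],2),"yaw",np.degrees(np.arctan2(R[1,0],R[0,0])).round(2))
```

```bash
python3 -c "
from h import *
to(.535,-.294,.264,97)"
```

```text
t 0.1 shift [-6.085e-01 -6.250e-01 -3.000e-04] rot [-2.000e-03  1.000e-03  1.029e+00] d|n 17.4 6.9 q6 -0.21 yaw 155.95
```

18 rows of (-0.0338,-0.0347,0). 8 rows per call.

Units first: shifts go in shares of 50 mm and turns go in shares of 4 rad. So -0.0347 m is -0.694, -0.0338 m is -0.676.

{"op": "send_path", "data": {"ticks": [[0.088,-0.676,-0.694,0,0,0,0],[0.088,-0.676,-0.694,0,0,0,0],[0.088,-0.676,-0.694,0,0,0,0],[0.088,-0.676,-0.694,0,0,0,0],[0.088,-0.676,-0.694,0,0,0,0],[0.088,-0.676,-0.694,0,0,0,0],[0.088,-0.676,-0.694,0,0,0,0],[0.088,-0.676,-0.694,0,0,0,0]]}}

```text
clock: 0.9
tcp_pos: [0.3681, 0.1596, 0.2636]
tcp_rot: [[-0.913, 0.407, 0.0], [0.407, 0.913, 0.0], [-0.0, 0.0, -1.0]]
ft_force: [0.3, -0.3, 0.8]
grip_width: 0.0877
finger_force: 0.0
```

{"op": "send_path", "data": {"ticks": [[0.088,-0.676,-0.694,0,0,0,0],[0.088,-0.676,-0.694,0,0,0,0],[0.088,-0.676,-0.694,0,0,0,0],[0.088,-0.676,-0.694,0,0,0,0],[0.088,-0.676,-0.694,0,0,0,0],[0.088,-0.676,-0.694,0,0,0,0],[0.088,-0.676,-0.694,0,0,0,0],[0.088,-0.676,-0.694,0,0,0,0]]}}

```text
clock: 1.7
tcp_pos: [0.502, -0.2043, 0.2633]
tcp_rot: [[-0.913, 0.408, -0.0], [0.408, 0.913, 0.0], [0.001, 0.0, -1.0]]
ft_force: [0.9, 0.2, -0.6]
grip_width: 0.088
finger_force: 0.0
```

{"op": "send_path", "data": {"ticks": [[0.088,-0.676,-0.694,0,0,0,0],[0.088,0,0,0,0,0,0.0368],[0.088,0,0,0,0,0,0.0368],[0.088,0,0,0,0,0,0.0368],[0.088,0,0,0,0,0,0.0368],[0.088,0,0,0,0,0,0.0368],[0.088,0,0,0,0,0,0.0368],[0.088,0,0,0,0,0,0.0368]]}}

```text
clock: 2.5
tcp_pos: [0.5184, -0.2476, 0.2632]
tcp_rot: [[-0.116, 0.993, -0.001], [0.993, 0.116, 0.001], [0.001, -0.001, -1.0]]
ft_force: [-0.2, 0.2, 0.3]
grip_width: 0.0883
finger_force: 0.0
```

```bash
python3 -c "
from h import *
to(.535,-.294,.264,97)"
```

```text
t 2.5 shift [-0.048   0.0112 -0.0009] rot [-0.001 -0.001 -0.006] d|n 1.0 0.0 q6 -0.77 yaw 96.64
```

In the tool's units: -0.048 m is -0.96, 0.045 m is 0.9.

{"op": "send_path", "data": {"ticks": [[0.088,-0.96,0.224,0,0,0,0],[0.088,0,0,0.9,0,0,0],[0.088,0,0,0.9,0,0,0],[0.088,0,0,0.9,0,0,0],[0.088,0,0,0.6,0,0,0],[0.088,0,0,0.57,0,0,0],[0.088,0,0,0,0,0,0]]}}

```text
clock: 3.2
tcp_pos: [0.5326, -0.2917, 0.0652]
tcp_rot: [[-0.122, 0.993, -0.007], [0.993, 0.122, 0.006], [0.007, -0.007, -1.0]]
ft_force: [-0.1, 0.6, 0.6]
grip_width: 0.0882
finger_force: 0.0
```

```bash
python3 -c "
from h import *
to(.535,-.294,.069,97)"
```

```text
t 3.2 shift [-0.0026  0.0021 -0.0038] rot [-0.007 -0.007 -0.   ] d|n 0.1 0.1 q6 -0.82 yaw 96.98
```

{"op": "send_path", "data": {"ticks": [[0.05,0,0,0,0,0,0],[0.05,0,0,0,0,0,0],[0.05,0,0,0,0,0,0],[0.05,0,0,0,0,0,0],[0.05,0,0,0,0,0,0],[0.05,0,0,0,0,0,0]]}}

```text
clock: 3.8
tcp_pos: [0.5356, -0.2948, 0.0717]
tcp_rot: [[-0.122, 0.993, 0.0], [0.993, 0.122, -0.001], [-0.001, -0.0, -1.0]]
ft_force: [-3.7, -0.2, 7.4]
grip_width: 0.0537
finger_force: 29.8
```

```bash
python3 -c "
from h import *
to(.535,-.294,.069,97);shot('scene','pics/s1.png')"
```

```text
t 3.8 shift [ 0.0008 -0.0005  0.0027] rot [-0.     0.001 -0.   ] d|n 0.1 0.0 q6 -0.82 yaw 96.99
```

View pics/s1.png

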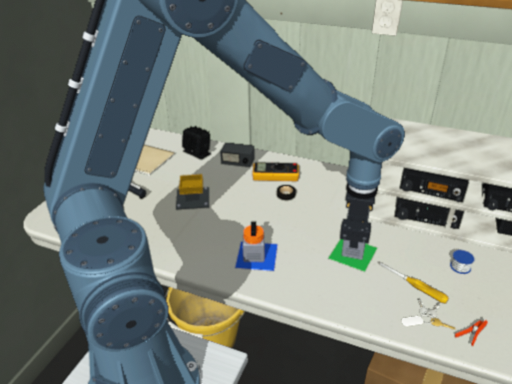

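The gripper straddles the pod at about (353,245) with 53.7 mm between the pads, as it should be. I'll release and check the settled pose before turning for the second squeeze.

{"op": "send_path", "data": {"ticks": [[0.088,0,0,0,0,0,0],[0.088,0,0,0,0,0,0],[0.088,0,0,0,0,0,0],[0.088,0,0,0,0,0,0],[0.088,0,0,0,0,0,0]]}}

```text
clock: 4.35
tcp_pos: [0.5356, -0.294, 0.0701]
tcp_rot: [[-0.122, 0.993, -0.0], [0.993, 0.122, 0.0], [0.0, -0.0, -1.0]]
ft_force: [0.7, -0.3, 0.4]
grip_width: 0.0878
finger_force: 0.0
```

```bash
python3 -c "
from h import *
to(.535,-.294,.069,7)"
```

```text
t 4.35 shift [ 0.0001 -0.0006  0.0011] rot [-0.    -0.     1.571] d|n 0.0 10.5 q6 -0.82 yaw 96.99
```

In the tool's units: -0.03 m is -0.6, 0.1428 rad / 4 = 0.0357.

{"op": "send_path", "data": {"ticks": [[0.088,0,0,-0.6,0,0,0],[0.088,0,0,0,0,0,0.0357],[0.088,0,0,0,0,0,0.0357],[0.088,0,0,0,0,0,0.0357],[0.088,0,0,0,0,0,0.0357],[0.088,0,0,0,0,0,0.0357],[0.088,0,0,0,0,0,0.0357],[0.088,0,0,0,0,0,0.0357]]}}

```text
clock: 5.15
tcp_pos: [0.5356, -0.294, 0.1001]
tcp_rot: [[0.773, 0.634, -0.0], [0.634, -0.773, 0.0], [-0.0, -0.0, -1.0]]
ft_force: [0.6, 0.0, -0.5]
grip_width: 0.0879
finger_force: 0.0
```

{"op": "send_path", "data": {"ticks": [[0.088,0,0,0,0,0,0.0357],[0.088,0,0,0,0,0,0.0357],[0.088,0,0,0,0,0,0.0357],[0.088,0,0,0,0,0,0.0357],[0.088,0,0,0,0,0,0],[0.088,0,0,0.3,0,0,0],[0.088,0,0,0.3,0,0,0],[0.088,0,0,0,0,0,0]]}}

```text
clock: 5.95
tcp_pos: [0.5336, -0.2925, 0.0666]
tcp_rot: [[0.992, 0.123, -0.005], [0.123, -0.992, 0.004], [-0.004, -0.004, -1.0]]
ft_force: [-0.9, 0.9, -0.6]
grip_width: 0.0879
finger_force: 0.0
```

{"op": "send_path", "data": {"ticks": [[0.05,0,0,0,0,0,0],[0.05,0,0,0,0,0,0],[0.05,0,0,0,0,0,0],[0.05,0,0,0,0,0,0],[0.05,0,0,0,0,0,0],[0.05,0,0,0,0,0,0]]}}

```text
clock: 6.55
tcp_pos: [0.5361, -0.2948, 0.0709]
tcp_rot: [[0.993, 0.122, 0.001], [0.122, -0.993, -0.002], [0.001, 0.002, -1.0]]
ft_force: [1.7, -2.7, 0.8]
grip_width: 0.0537
finger_force: 30.0
```

```bash
python3 -c "
from h import *
to(.590,.2107,.2,27.5)"
```

```text
t 6.55 shift [ 0.1152 -0.495  -0.1298] rot [ 0.002 -0.001 -0.358] d|n 10.5 2.4 q6 0.75 yaw 6.99
```

In the tool's units: -0.04 m is -0.8, -0.035 m is -0.7.

{"op": "send_path", "data": {"ticks": [[0.05,0,0,-0.4,0,0,0],[0.05,0,0,-0.8,0,0,0],[0.05,0,0,-0.8,0,0,0],[0.05,0,0,-0.6,0,0,0],[0.05,0.1,-0.4,0,0,0,0],[0.05,0.16,-0.7,0,0,0,0],[0.05,0.18,-0.8,0,0,0,0],[0.05,0.18,-0.8,0,0,0,0]]}}

```text
clock: 7.35
tcp_pos: [0.5481, -0.1534, 0.1976]
tcp_rot: [[0.993, 0.121, -0.004], [0.121, -0.993, 0.003], [-0.004, -0.003, -1.0]]
ft_force: [0.4, 0.3, -5.8]
grip_width: 0.0539
finger_force: 30.0
```

{"op": "send_path", "data": {"ticks": [[0.05,0.18,-0.8,0,0,0,0],[0.05,0.18,-0.8,0,0,0,0],[0.05,0.18,-0.8,0,0,0,0],[0.05,0.18,-0.8,0,0,0,0],[0.05,0.18,-0.8,0,0,0,0],[0.05,0.18,-0.8,0,0,0,0],[0.05,0.18,-0.8,0,0,0,0],[0.05,0.18,-0.8,0,0,0,0]]}}

```text
clock: 8.15
tcp_pos: [0.58, 0.1725, 0.1974]
tcp_rot: [[0.992, 0.122, -0.005], [0.122, -0.993, -0.0], [-0.005, -0.001, -1.0]]
ft_force: [1.3, -0.6, -6.5]
grip_width: 0.0535
finger_force: 30.0
```

{"op": "send_path", "data": {"ticks": [[0.05,0.16,-0.6,0,0,0,0],[0.05,0.06,-0.2,0,0,0,-0.03],[0.05,0,0,0,0,0,-0.03],[0.05,0,0,0,0,0,-0.0295],[0.05,0,0,0,0,0,0],[0.05,0,0,0,0,0,0]]}}

```text
clock: 8.75
tcp_pos: [0.587, 0.2114, 0.1983]
tcp_rot: [[0.888, 0.459, -0.004], [0.459, -0.888, -0.0], [-0.003, -0.001, -1.0]]
ft_force: [0.8, 0.2, -6.6]
grip_width: 0.0535
finger_force: 30.0
```

```bash
python3 -c "
from h import *
to(.590,.2107,.2,27.5)
d=shot('top','pics/top2.png');e=shot('scene','pics/scene2.png')
p=proj(e,[.59,.21,.12])[0].astype(int);print(p)
s=cv2.imread('pics/scene2.png')[p[1]-40:p[1]+40,p[0]-40:p[0]+40]
q=proj(d,[.59,.21,.12])[0].astype(int);print(q)
u=cv2.imread('pics/top2.png')[q[1]-40:q[1]+40,q[0]-40:q[0]+40]
cv2.imwrite('pics/c3.png',cv2.resize(np.hstack([s,u]),None,fx=5,fy=5,interpolation=cv2.INTER_CUBIC))"
```

```text
t 8.75 shift [ 0.0023  0.002  -0.0017] rot [-0.001  0.003 -0.003] d|n 0.1 0.0 q6 1.25 yaw 27.34
[188 166]
[197 194]
```

View pics/c3.png

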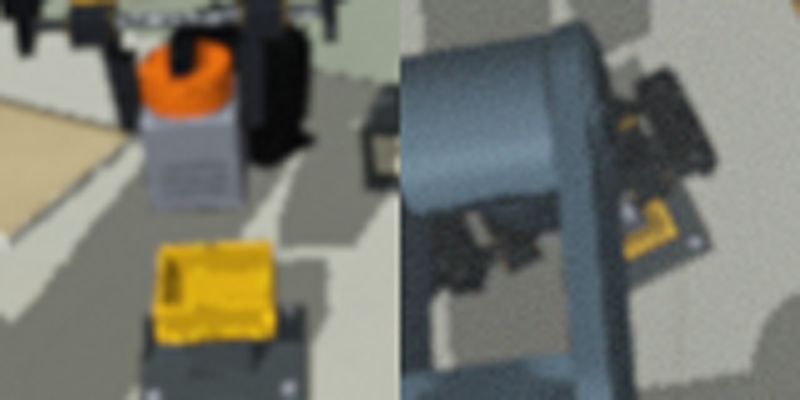

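The pod hangs upright over the cup, with its bottom edge at about (195,205) and the cup rim from (157,245) to (272,340) in the left crop. The 2 mm fit needs a finer stand position. I'll fit model silhouettes to the colour masks and check the bias on the cap, whose position the grip gave me.

Create fit.py:
```python
from h import *
from scipy.optimize import minimize
def mask(f,lo,hi,c,r=25,S=8):
    im=cv2.imread(f)[c[1]-r:c[1]+r,c[0]-r:c[0]+r]; im=cv2.resize(im,None,fx=S,fy=S,interpolation=cv2.INTER_CUBIC)
    m=cv2.inRange(cv2.cvtColor(im,cv2.COLOR_BGR2HSV),lo,hi)
    cs=cv2.findContours(m,0,2)[0]; h=cv2.convexHull(max(cs,key=cv2.contourArea))
    o=np.zeros_like(m); cv2.fillConvexPoly(o,h,1); return o
def fit(f,m,c,shape,x0,r=25,S=8):
    d=load(f)
    def cost(x):
        p=proj(d,shape(x)); p=(p-np.array(c)+r+.5)*S-.5
        o=np.zeros_like(m); cv2.fillConvexPoly(o,cv2.convexHull((p*16).astype(np.int32)),1,shift=4)
        return np.count_nonzero(o!=m)/m.sum()
    n=len(x0); sim=np.vstack([x0]+[np.array(x0)+v for v in np.diag([.004,.004,.05][:n])])
    R=minimize(cost,x0,method="Nelder-Mead",options=dict(initial_simplex=sim)); return R.x.round(4),round(R.fun,3)
def box(h,z0,z1):
    def g(x):
        c,s=np.cos(x[2]),np.sin(x[2])
        return [[x[0]+h*(a*c-b*s),x[1]+h*(a*s+b*c),z] for a in(-1,1) for b in(-1,1) for z in(z0,z1)]
    return g
def cyl(x): return [[x[0]+.025*np.cos(a),x[1]+.025*np.sin(a),z] for a in np.linspace(0,6.28,60) for z in(.063,.086)]
if __name__=="__main__":
  for n in("top","scene"):
    f=f"pics/{n}0.png";d=load(f)
    for nm,P,lo,hi,sh,x0 in[("cap",[.536,-.295,.08],(5,120,60),(18,255,255),cyl,[.536,-.295]),
      ("cup",[.59,.211,.06],(18,120,50),(35,255,255),box(.034,.045,.068),[.59,.211,.48]),
      ("mat",[.532,-.296,0],(45,80,40),(80,255,255),box(.05,0,.003),[.532,-.296,-.13])]:
      c=proj(d,P)[0].astype(int); m=mask(f,lo,hi,c,40); print(n,nm,fit(f,m,c,sh,x0,40),m.sum()/64)
```

```bash
python3 fit.py
```

```text
top cap (array([ 0.536, -0.293]), np.float64(1.275)) 74.734375
top cup (array([0.5905, 0.211 , 0.4757]), np.float64(0.032)) 358.140625
top mat (array([ 0.5309, -0.2955, -0.163 ]), np.float64(0.064)) 649.265625
scene cap (array([ 0.5374, -0.2953]), np.float64(0.062)) 323.9375
scene cup (array([0.59  , 0.2102, 0.4742]), np.float64(0.049)) 482.359375
scene mat (array([ 0.5321, -0.2955, -0.1264]), np.float64(0.037)) 1017.15625
```

In the tool's units: 0.02 m is 0.4, 0.002 m is 0.04, -0.001 rad / 4 = -0.0003.

{"op": "send_path", "data": {"ticks": [[0.05,0.046,0.04,0,0,0,-0.0003],[0.05,0,0,0.4,0,0,0],[0.05,0,0,0.4,0,0,0],[0.05,0,0,0.3,0,0,0],[0.05,0,0,0,0,0,0],[0.05,0,0,0,0,0,0]]}}

```text
clock: 9.45
tcp_pos: [0.5916, 0.2103, 0.1452]
tcp_rot: [[0.887, 0.462, -0.0], [0.462, -0.887, -0.0], [-0.0, -0.0, -1.0]]
ft_force: [-0.5, 0.2, -5.9]
grip_width: 0.0537
finger_force: 30.0
```

```bash
python3 -c "
from h import *
to(.5898,.2107,.118,27.2)"
```

```text
t 9.45 shift [-0.0014 -0.0011  0.0272] rot [-0.     0.     0.006] d|n 0.5 0.0 q6 1.24 yaw 27.53
```

In the tool's units: 0.005 m is 0.1, -0.0014 m is -0.028, 0.004 rad / 4 = 0.001.

{"op": "send_path", "data": {"ticks": [[0.05,-0.028,-0.022,0.1,0,0,0.001],[0.05,0,0,0,0,0,0],[0.05,0,0,0.08,0,0,0],[0.05,0,0,0.08,0,0,0],[0.05,0,0,0.08,0,0,0],[0.05,0,0,0,0,0,0]]}}

```text
clock: 10.05
tcp_pos: [0.5894, 0.2107, 0.1274]
tcp_rot: [[0.888, 0.459, -0.001], [0.459, -0.888, -0.0], [-0.001, -0.0, -1.0]]
ft_force: [0.4, 1.1, -6.1]
grip_width: 0.0538
finger_force: 30.0
```

```bash
python3 -c "
from h import *
to(.5898,.2107,.118,27.2)"
```

```text
t 10.05 shift [0.0004 0.0002 0.0094] rot [-0.     0.001  0.002] d|n 0.2 0.0 q6 1.25 yaw 27.33
```

Bottom is at about 0.059, below the 0.068 rim, with no contact force, so it is entering the cup. Going on down.

In the tool's units: 0.004 m is 0.08, 0.003 m is 0.06.

{"op": "send_path", "data": {"ticks": [[0.05,0,0,0.08,0,0,0],[0.05,0,0,0.06,0,0,0],[0.05,0,0,0.04,0,0,0],[0.05,0,0,0,0,0,0],[0.05,0,0,0,0,0,0]]}}

```text
clock: 10.55
tcp_pos: [0.5897, 0.2108, 0.1192]
tcp_rot: [[0.888, 0.459, -0.0], [0.459, -0.888, -0.0], [-0.0, -0.0, -1.0]]
ft_force: [0.6, -0.4, -5.1]
grip_width: 0.0541
finger_force: 30.0
```

```bash
python3 -c "
from h import *
to(.5898,.2107,.118,27.2)"
```

```text
t 10.55 shift [0.     0.0001 0.0012] rot [-0.     0.     0.002] d|n 0.0 0.0 q6 1.25 yaw 27.33
```

In the tool's units: 0.002 m is 0.04.

{"op": "send_path", "data": {"ticks": [[0.05,0,0,0.04,0,0,0],[0.05,0,0,0,0,0,0],[0.05,0,0,0,0,0,0]]}}

```text
clock: 10.85
tcp_pos: [0.5901, 0.2108, 0.1179]
tcp_rot: [[0.888, 0.459, 0.001], [0.459, -0.888, 0.0], [0.001, 0.0, -1.0]]
ft_force: [0.1, -0.4, -1.0]
grip_width: 0.054
finger_force: 30.0
```

{"op": "send_path", "data": {"ticks": [[0.088,0,0,0,0,0,0],[0.088,0,0,0,0,0,0],[0.088,0,0,0,0,0,0],[0.088,0,0,0,0,0,0],[0.088,0,0,0,0,0,0],[0.088,0,0,0,0,0,0]]}}

```text
clock: 11.45
tcp_pos: [0.5897, 0.2107, 0.1172]
tcp_rot: [[0.888, 0.459, 0.0], [0.459, -0.888, -0.0], [0.0, 0.0, -1.0]]
ft_force: [-1.1, -0.3, 0.0]
grip_width: 0.0881
finger_force: 0.0
```

```bash
python3 -c "
from h import *
to(.5898,.2107,.185,27.2)
e=shot('scene','pics/scene3.png')
cv2.imwrite('pics/c4.png',cv2.resize(cv2.imread('pics/scene3.png')[126:206,148:228],None,fx=7,fy=7,interpolation=cv2.INTER_CUBIC))"
```

```text
t 11.45 shift [ 0.      0.0001 -0.0678] rot [ 0.    -0.     0.002] d|n 1.4 0.0 q6 1.25 yaw 27.33
```

View pics/c4.png

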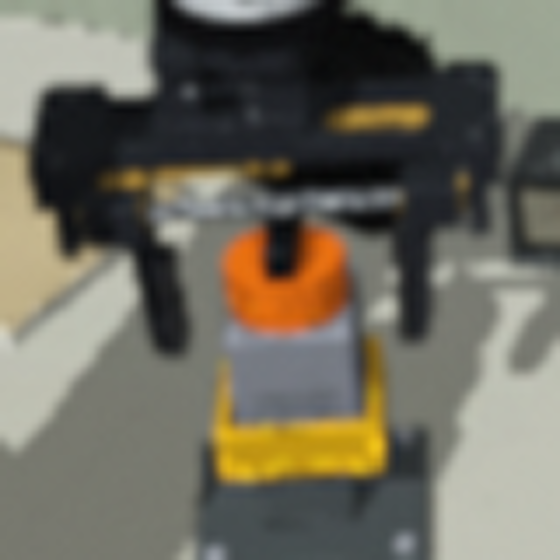

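The pod is seated square in the yellow cup, with the rim all round it at about (300,440), the cap on and the fingers clear. I'll raise to the bar and grip it.

In the tool's units: -0.025 m is -0.5, -0.0183 m is -0.366.

{"op": "send_path", "data": {"ticks": [[0.088,0,0,-0.5,0,0,0],[0.088,0,0,-0.366,0,0,0],[0.088,0,0,0,0,0,0],[0.088,0,0,0,0,0,0],[0.03,0,0,0,0,0,0],[0.01,0,0,0,0,0,0],[0.01,0,0,0,0,0,0],[0.01,0,0,0,0,0,0]]}}

```text
clock: 12.3
tcp_pos: [0.5894, 0.2107, 0.1599]
tcp_rot: [[0.888, 0.459, -0.001], [0.459, -0.888, -0.0], [-0.001, -0.0, -1.0]]
ft_force: [0.1, 0.3, 0.3]
grip_width: 0.0583
finger_force: 0.0
```

{"op": "send_path", "data": {"ticks": [[0.01,0,0,0,0,0,0],[0.01,0,0,0,0,0,0],[0.01,0,0,0,0,0,0]]}}

```text
clock: 12.6
tcp_pos: [0.5897, 0.2108, 0.1605]
tcp_rot: [[0.888, 0.459, 0.0], [0.459, -0.888, -0.0], [0.0, 0.0, -1.0]]
ft_force: [-0.3, 0.0, -0.1]
grip_width: 0.0342
finger_force: 0.0
```

```bash
python3 -c "
from h import *
to(.5898,.2107,.1605,27.2);print(env.read_state()['moment'])"
```

```text
t 12.6 shift [0.     0.0001 0.    ] rot [ 0.    -0.     0.002] d|n 0.0 0.0 q6 1.25 yaw 27.33
[-0.03704913  0.14950173  0.01778513]
```

Still closing. After that, a small feeler turn one way.

{"op": "send_path", "data": {"ticks": [[0.01,0,0,0,0,0,0],[0.01,0,0,0,0,0,0],[0.01,0,0,0,0,0,0],[0.01,0,0,0,0,0,0],[0.01,0,0,0,0,0,0]]}}

```text
clock: 13.1
tcp_pos: [0.5897, 0.2107, 0.1606]
tcp_rot: [[0.888, 0.459, 0.0], [0.459, -0.888, -0.0], [0.0, 0.0, -1.0]]
ft_force: [-0.3, 1.4, 0.2]
grip_width: 0.0138
finger_force: 29.9
```

```bash
python3 -c "
from h import *
print(env.read_state()['moment'])"
```

```text
[-0.02217557  0.15655731  0.00437916]
```

{"op": "send_path", "data": {"ticks": [[0.01,0,0,0,0,0,0.015],[0.01,0,0,0,0,0,0.015],[0.01,0,0,0,0,0,0.015],[0.01,0,0,0,0,0,0],[0.01,0,0,0,0,0,0]]}}

```text
clock: 13.6
tcp_pos: [0.59, 0.2107, 0.161]
tcp_rot: [[0.956, 0.294, 0.001], [0.294, -0.956, 0.0], [0.001, 0.0, -1.0]]
ft_force: [-0.5, -0.6, 3.6]
grip_width: 0.0139
finger_force: 29.9
```

```bash
python3 -c "
from h import *
to(.5898,.2107,.1605,27.2);print(env.read_state()['moment'],env.read_state()['joint_torque'])"
```

```text
t 13.6 shift [-0.0002 -0.      0.0005] rot [ 0.    -0.001 -0.176] d|n 0.0 1.2 q6 1.43 yaw 17.1
[-0.10540839  0.2242876  -0.01631624] [  0.19444149 -49.22952533 -30.39261818   0.12753939  -0.26221708
   0.05679805]
```

The cap gives freely at 0.18 rad clockwise with an upward push of 3.6 N, as if rising. I'll go a bit further with the rise followed, then check the moment.

In the tool's units: -0.001 m is -0.02, -0.0005 m is -0.01, 0.08 rad / 4 = 0.02.

{"op": "send_path", "data": {"ticks": [[0.01,0,0,-0.02,0,0,0.02],[0.01,0,0,-0.01,0,0,0.02],[0.01,0,0,-0.01,0,0,0.02],[0.01,0,0,0,0,0,0],[0.01,0,0,0,0,0,0]]}}

```text
clock: 14.1
tcp_pos: [0.5896, 0.2107, 0.1623]
tcp_rot: [[0.998, 0.06, -0.0], [0.06, -0.998, -0.0], [-0.0, -0.0, -1.0]]
ft_force: [1.2, -0.6, 0.8]
grip_width: 0.0136
finger_force: 29.9
```

```bash
python3 -c "
from h import *
to(.5898,.2107,.1605,27.2);print(env.read_state()['moment'])
e=shot('scene','pics/scene4.png')
cv2.imwrite('pics/c5.png',cv2.resize(cv2.imread('pics/scene4.png')[126:206,148:228],None,fx=7,fy=7,interpolation=cv2.INTER_CUBIC))"
```

```text
t 14.1 shift [0.0002 0.0001 0.0018] rot [-0.     0.    -0.415] d|n 0.0 2.8 q6 1.66 yaw 3.43
[-0.03270198  0.16968282  0.00952452]
```

View pics/c5.png

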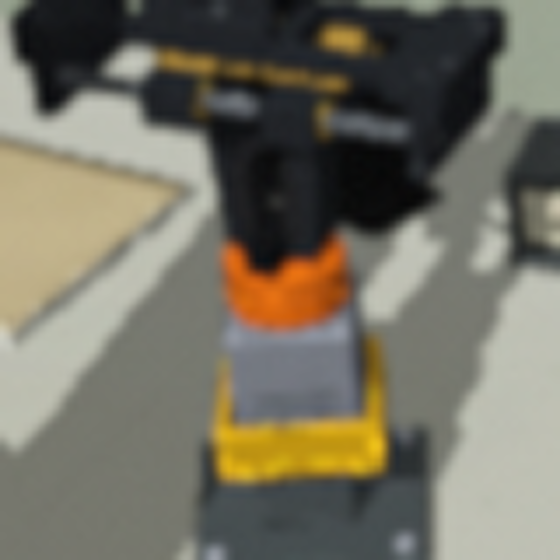

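No stop after 0.41 rad and almost no moment; the pod is square in the cup at (300,440) with the cap still held. Clockwise loosens, so I'll carry on to about 1.37 rad, rising 5 mm/rad.

In the tool's units: -0.0007 m is -0.014, -0.0006 m is -0.012, 0.12 rad / 4 = 0.03.

{"op": "send_path", "data": {"ticks": [[0.01,0,0,-0.014,0,0,0.03],[0.01,0,0,-0.012,0,0,0.03],[0.01,0,0,-0.012,0,0,0.03],[0.01,0,0,-0.012,0,0,0.03],[0.01,0,0,0,0,0,0]]}}

```text
clock: 14.65
tcp_pos: [0.5896, 0.2107, 0.1648]
tcp_rot: [[0.912, -0.41, -0.0], [-0.41, -0.912, 0.0], [-0.0, 0.0, -1.0]]
ft_force: [0.0, 1.1, -0.8]
grip_width: 0.0131
finger_force: 29.9
```

```bash
python3 -c "
from h import *
to(.5898,.2107,.1605,27.2);print(env.read_state()['moment'])"
```

```text
t 14.65 shift [ 0.0002 -0.      0.0043] rot [-0.     0.    -0.897] d|n 0.1 6.0 q6 2.15 yaw -24.21
[0.01029609 0.19616632 0.02850228]
```

{"op": "send_path", "data": {"ticks": [[0.01,0,0,-0.012,0,0,0.03],[0.01,0,0,-0.012,0,0,0.03],[0.01,0,0,-0.012,0,0,0.03],[0.01,0,0,-0.012,0,0,0.03],[0.01,0,0,0,0,0,0],[0.01,0,0,0,0,0,0]]}}

```text
clock: 15.25
tcp_pos: [0.5896, 0.2108, 0.1672]
tcp_rot: [[0.624, -0.782, -0.0], [-0.782, -0.624, 0.0], [-0.0, 0.0, -1.0]]
ft_force: [-0.5, 0.3, -0.2]
grip_width: 0.0138
finger_force: 29.9
```

```bash
python3 -c "
from h import *
to(.5898,.2107,.1605,27.2);print(env.read_state()['moment'])"
```

```text
t 15.25 shift [ 0.0002 -0.0001  0.0067] rot [-0.     0.    -1.372] d|n 0.1 9.1 q6 2.62 yaw -51.42
[0.1121259  0.10114769 0.00551359]
```

In the tool's units: -0.002 m is -0.04.

{"op": "send_path", "data": {"ticks": [[0.01,0,0,-0.04,0,0,0],[0.01,0,0,-0.04,0,0,0],[0.01,0,0,0,0,0,0],[0.01,0,0,0,0,0,0]]}}

```text
clock: 15.65
tcp_pos: [0.5898, 0.2108, 0.1715]
tcp_rot: [[0.62, -0.785, 0.0], [-0.785, -0.62, 0.0], [0.0, -0.0, -1.0]]
ft_force: [0.2, -0.3, -1.2]
grip_width: 0.0135
finger_force: 29.9
```

Only about the cap's weight (1.2 N against the pod's 6 N), so it is free. Lifting to about 10 cm.

In the tool's units: -0.02 m is -0.4, -0.01 m is -0.2.

{"op": "send_path", "data": {"ticks": [[0.01,0,0,-0.1,0,0,0],[0.01,0,0,-0.2,0,0,0],[0.01,0,0,-0.2,0,0,0],[0.01,0,0,-0.4,0,0,0],[0.01,0,0,-0.4,0,0,0],[0.01,0,0,-0.4,0,0,0],[0.01,0,0,-0.1,0,0,0],[0.01,0,0,0,0,0,0]]}}

```text
clock: 16.45
tcp_pos: [0.5903, 0.2109, 0.2631]
tcp_rot: [[0.619, -0.785, 0.003], [-0.785, -0.619, 0.0], [0.001, -0.003, -1.0]]
ft_force: [-0.2, -0.5, -0.4]
grip_width: 0.0136
finger_force: 29.9
```

{"op": "send_path", "data": {"ticks": [[0.01,0,0,0,0,0,0],[0.01,0,0,0,0,0,0],[0.01,0,0,0,0,0,0],[0.01,0,0,0,0,0,0]]}}

```text
clock: 16.85
tcp_pos: [0.5894, 0.2107, 0.2606]
tcp_rot: [[0.619, -0.785, -0.001], [-0.785, -0.619, -0.0], [-0.001, 0.001, -1.0]]
ft_force: [-0.1, 0.2, -1.6]
grip_width: 0.0134
finger_force: 29.9
```

```bash
python3 -c "
from h import *
e=shot('scene','pics/scene5.png')
cv2.imwrite('pics/c6.png',cv2.resize(cv2.imread('pics/scene5.png')[96:286,138:308],None,fx=3,fy=3,interpolation=cv2.INTER_CUBIC))"
```

```text
(no output)
```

View pics/c6.png

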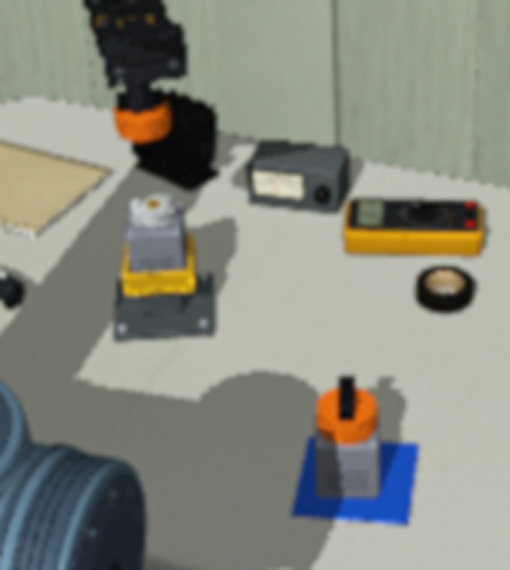

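The cap hangs level in the gripper at (143,120), the bare neck shows at (158,210) with the pod home in the cup, and the other pod is still capped on the blue mat. Handing in.

{"op": "send_path", "data": {"ticks": [[0.01,0,0,0,0,0,0],[0.01,0,0,0,0,0,0],[0.01,0,0,0,0,0,0]]}}

```text
clock: 17.2
tcp_pos: [0.5897, 0.2108, 0.2614]
tcp_rot: [[0.619, -0.785, 0.0], [-0.785, -0.619, 0.0], [0.0, -0.0, -1.0]]
ft_force: [0.2, 0.1, -0.5]
grip_width: 0.0137
finger_force: 29.9
```

```bash
python3 -c "
from plant import env
print(env.hand_in())"
```

```text
the job is handed in; nothing more can be done
None
```

The job is handed in at 17.2 s (the hand-in printed no verdict): the green-mat pod is home in the stand, and its cap, which loosened clockwise from above (left-handed thread), is held level about 10 cm above where it sat.

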